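# Press the worn grinding cartridge out of a pepper mill with a drift

### The job

The worn grinding cartridge is stuck in the foot of the pepper-mill body that stands in the collar of the wooden stand. Take the wooden drift out of its hole in the stand, feel its end into the bore in the top of the mill and lean on it until the cartridge drops out of the foot onto the stand's base: its rubber catches give way only slowly, the burr is brittle and the rim chips, so never let the drift bear on the cartridge or on the mill with more than 20 N. Then draw the drift out and put it back upright, all the way down, in its hole, keeping the mill seated and upright in its collar and leaving the mill's head, the new cartridge and the mug where they are.

Things in the scene. Friction and masses are not known exactly. Their poses are not given: they have to be found in the camera images.
- stand: Fixed stand of pale wood, 118 x 212 x 72 mm: base board, two end cheeks and a top board (100 mm wide, 58 to 72 mm up) with a collar and a plain hole. The 46 mm high space between the boards is open along both long sides. Origin: centre of the underside on the worktop; x across it, y along it from the collar to the plain hole, z up.
- seat (a point): On the upper face of the stand's top board (72 mm above the worktop), on the axis of the collar: a wooden ring 10 mm high, 62 mm inside and 77 mm outside diameter, over a 46 mm hole through the board. 50 mm from the stand's centre towards -y; axes as the stand's.
- park (a point): On the upper face of the stand's top board (72 mm up), on the axis of the plain 26 mm hole in which the drift stands; 58 mm from the stand's centre towards +y. The parked drift's end stands on the base board, 60 mm below this point. Axes as the stand's.
- catch (a point): On the upper face of the stand's base board (12 mm above the worktop), straight below the collar, where the cartridge lands. Lips 18 mm high run along the base board's long edges.
- mill: Loose pepper-mill body without its head, dark turned wood, 90 mm high, 0.3 kg, standing in the collar: foot 60 mm, waist 47 mm, top 52 mm diameter. A bore runs through it. Three rubber-backed catches inside, 10 mm above the foot, grip the cartridge. It is light and a drift that leans in the bore drags it up. Origin: centre of the foot's underside (72 mm above the worktop); z up the bore.
- bore (a point): Centre of the bore's mouth in the flat top of the mill, 90 mm above the mill's origin (162 mm above the worktop); moves with the mill. The bore is 22.5 mm in diameter with a plain sharp edge for the first 48 mm down, then 37 mm wide to the foot.
- cartridge: Loose grinding cartridge, grey plastic, 32 mm high, 120 g, tapering from 35 mm at the top to a groove low down, in the mill's foot; its flat top lies 52 to 55 mm below the mill's top. Pressed down it wedges the catches apart over 16 mm, ever harder, up to 7 to 11 N when slow; the rubber gives slowly, so the resistance climbs with speed. Then it drops free. Origin: centre of its underside; z up.
- drift: Loose drift of pale turned wood, 90 g: a straight rod 21 mm in diameter and 112 mm long with a flat end, and above it a straight round grip 30 mm in diameter and 30 mm high with a domed top (149 mm overall). Stands upright in its hole. Origin: centre of the rod's lower end; z up to the grip.
- drift_tip (a point): Centre of the flat lower end of the drift's rod (12 mm above the worktop when parked).
- drift_grip (a point): Middle of the drift's round grip, on its axis, 127 mm above its lower end (139 mm above the worktop when parked).
- mill_head: Loose bystander: the mill's domed head of dark turned wood, 55 mm diameter, 49 mm high, on the worktop. Origin: centre of its underside.
- new_cartridge: Loose bystander: the new cartridge, same shape as the old one, standing on the worktop. Origin: centre of its underside.
- mug: Loose bystander: mug on the worktop, 86 mm diameter, 88 mm high, with a handle. Origin: centre of its underside.
There are look-alikes about, which are no part of the job. What is shaped like the mill but red is not meant.

How it is judged:
On the way, in this order (a step that is already met when the one before it is completed fails the run):
1. the drift's end is at least 20 mm down in the mill's bore (z of drift_tip in the frame of mill between 0.03 and 0.07 m and horizontal distance between drift_tip and mill below 0.006 m), for 0.1 s.
2. the cartridge is out of the foot and on the stand's base, the drift through the bore (z of cartridge in the frame of stand below 0.048 m and z of drift_tip in the frame of mill below 0.025 m and horizontal distance between drift_tip and mill below 0.008 m), for 0.1 s.
At the end, for the whole second after the job is handed in: the cartridge lies at rest on the stand's base board, under the top board; the mill stands in its collar, upright within 0.06 rad, down within 3 mm and on the collar's axis within 4 mm; the drift stands in its hole with its end down on the base board (within 5 mm), upright within 0.12 rad, at rest (z of cartridge in the frame of stand between 0.005 and 0.048 m and x of cartridge in the frame of stand between -0.075 and 0.075 m and y of cartridge in the frame of stand between -0.1 and 0.1 m and horizontal distance between mill and seat below 0.004 m and z of mill in the frame of seat between -0.003 and 0.003 m and angle between mill's own z axis and vertical below 0.06 rad and horizontal distance between drift_tip and park below 0.008 m and z of drift_tip in the frame of park between -0.064 and -0.055 m and angle between drift's own z axis and vertical below 0.12 rad and linear speed of each of cartridge, drift, mill below 0.02 m/s); the robot touches nothing.
It fails at once if the drift bears on the cartridge with more than 20 N (contact force between drift and cartridge above 20 N).
It fails at once if the drift bears on the mill with more than 20 N (contact force between drift and mill above 20 N).
It fails at once if the mill is lifted more than 15 mm out of its collar or tipped over (z of mill in the frame of seat above 0.015 m or angle between mill's own z axis and vertical above 0.3 rad).
It fails at once if the mill's head, the new cartridge or the mug is moved more than 30 mm (distance of any of mill_head, new_cartridge, mug from where it was at the start of the episode above 0.03 m).
It also fails if it takes over 72 s, if anything falls off the work surface, if the arm or the gripper's body presses on something with over 40 N, if the wrist force passes 120 N, or if a joint passes its speed limit or range.

### The arm

A 7-joint arm with a two-finger parallel gripper is mounted at the origin on the work surface; the furniture and walls round the work are solid. World frame = base frame: x ahead of the robot, y to its left, z up, the work surface at z = 0. Lengths are in m, angles in rad, forces in N, time in s.
With the tool pointing down it reaches from about 0.425 to 0.925 m from the base axis. Payload 6.8 kg.
Tool frame: the origin (TCP) lies at the very end of the fingers, on their centre line; the grasp point (between the pads) lies 19 mm behind it; z points along the fingers, y is the line along which they close (so a half turn about z gives the same grasp; the last joint's range is limited). The gripper opens to 85 mm and grips with 20 to 120 N. Pads are 22 mm wide; open, the fingers measure 114 mm over their backs; the gripper's body (76 mm by 85 mm) begins 54 mm behind the grasp point. The pads swing forward as they close: fully open they stand 13 mm farther back than shut.
Start: joints at [1.092, 0.477, 0.022, 1.555, -0.011, 1.109, -0.083], TCP at [0.245, -0.629, 0.231] pointing down, gripper open.
Joint ranges: [-2.96, 2.96], [-0.34, 2.1], [-1.41, 1.46], [0.24, 2.44], [-1.37, 4.51], [0.17, 1.92], [-2.96, 2.96]. Speed limits (rad/s): [2.39, 2.39, 3.14, 3.14, 3.14, 3.14, 3.14].

### API

Orientations are given as a unit quaternion [w, x, y, z].
In Python, from station import bot gives the robot as it stands. The module is installed in compiled form; this text tells all that it offers.
- The arm moves only by the shell command python3 -m jog 'ROWS' [OPENING] [FORCE]. ROWS is JSON, a list of rows, each a list of 4 numbers: the shift along the tool's x, y, z in cm, then the turn about the tool's z in rad. In form: [[x, y, z, spin], ...]. A call has 1 to 20 rows; each row is the pose to reach, as a shift and turn from the pose commanded when the call began, along the tool's axes at that moment; what a row does not reach only later rows make up. A row lasts 1/12 s, in which the tool goes at most 41.7 mm and 7.16 degrees, less where a joint would pass 70% of its speed; a pose out of reach is approached as far as the arm can. A call with a gripper value outside its range is refused whole. OPENING is the closure, from -1 (fully open) to 1 (shut), set as the call begins (- or left out, the last holds). The fingers move at their own pace and stop on an object; FORCE is the grip in N (left out, the last holds). Time passes only in rows, so rows that repeat a pose let the fingers close. It gives the time, the measured TCP pose, the force, the opening and the grip force at its end, in the units of the state.
- bot.get_obs(): the state, without advancing time (a new reading comes with each control period).
- bot.read_camera(name): name is "scene" or "top" or "wrist"; returns a dict with "pixels" (400x640x3 uint8, red, green, blue), "depth" (400x640 float32, m along the optical axis (not along the pixel's ray), 0 where there is no reading), "fovy" (degrees; the focal length in pixels is half the picture's height over the tangent of half this angle, whatever the lens; pixels are square), "cx", "cy" (the principal point, pixels), "pose" (4x4, takes a point from camera to world coordinates). Camera axes: x right, y down, z forward; pixel columns grow to the right and rows downward; lengths in m; the calibration is good to about 2 mm. The wrist camera is an equidistant fisheye: a pixel r from the principal point sees the ray r / f radians off the axis. A picture is of the moment at which its call begins.
- bot.hand_in(): hands the job in; it is judged then, once.
The state is a dict: "t": time; "q": joint angles; "joint_vel": joint speeds; "joint_torque": joint torques, N m; "eef_pos": TCP position; "tool_rot": TCP orientation; "contact_force": force on the tool from outside, world axes, zero at the start; "torque": the same for the moment, N m; "gripper_width": opening from 0.0 (shut) to 1.0 (fully open); "grasp_force": force on a finger pad.
Only numpy, scipy, OpenCV 4.12 (cv2) and the standard library are available. Lean on these libraries where they do the work, as an engineer would, in place of code of your own. Each camera call takes 0.05 s, during which the arm holds its last target. There are 200 camera calls.

## Working session

There is one attempt and no reset: what is moved stays moved. The work goes in short steps, Python scripts to look and compute and a shell command to move; the robot and the scene stay as the last step left them, time stands still between calls to the robot, and variables do not carry over. Pictures are saved under pics/ and viewed, at most 12 in all, crops included, and the job is handed in when it is done.

```bash
mkdir -p pics; python3 - <<'E'
from station import bot
import cv2,numpy as np
o=bot.get_obs();print(o)
for n in("scene","top"):
    c=bot.read_camera(n);np.savez(n+".npz",**c);cv2.imwrite(f"pics/{n}0.png",c["pixels"][:,:,::-1]);print(n,c["fovy"],c["cx"],c["cy"],c["pose"].round(3).tolist())
E
```

```text
{'t': 0.0, 'q': array([ 1.09188987,  0.47780575,  0.02234824,  1.55647781, -0.01151107,
        1.1093263 , -0.08308526]), 'joint_vel': array([ 0.00096787,  0.00197421, -0.00225423,  0.00113684, -0.00037828,
       -0.0001245 ,  0.00083825]), 'joint_torque': array([ 1.49432581e-04, -5.96441245e+01,  1.60819151e+00, -2.81189328e+01,
        1.25406639e-02,  9.42642539e-03, -3.54675785e-05]), 'eef_pos': array([ 0.24435676, -0.62855675,  0.23031098]), 'tool_rot': array([-9.13443379e-04,  9.82859388e-01,  1.84354365e-01, -2.40182496e-04]), 'contact_force': array([-0.24351228,  0.90756984,  0.11016677]), 'torque': array([-0.05402042, -0.07436126,  0.03360072]), 'grasp_force': 0.0, 'gripper_width': 1.002051130621391}
scene 54.35208206421197 319.6240623374211 197.97950066869237 [[-0.716, -0.55, 0.43, 0.079], [-0.698, 0.557, -0.449, 0.422], [0.007, -0.622, -0.783, 0.868], [0.0, 0.0, 0.0, 1.0]]
top 50.89741062787951 322.684238319393 195.20317572766234 [[-0.023, -0.995, 0.096, 0.381], [-1.0, 0.023, -0.007, 0.005], [0.005, -0.096, -0.995, 1.153], [0.0, 0.0, 0.0, 1.0]]
```

View pics/scene0.png

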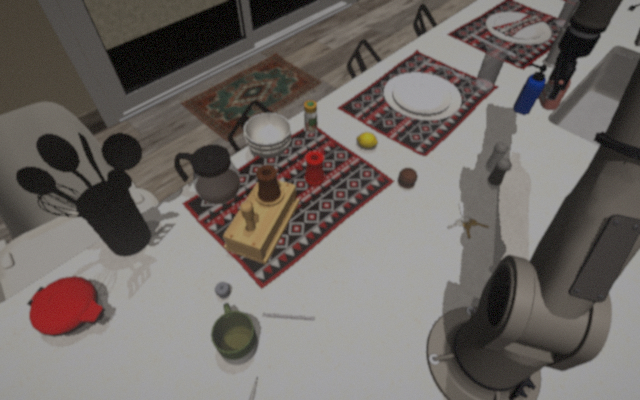

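View pics/top0.png

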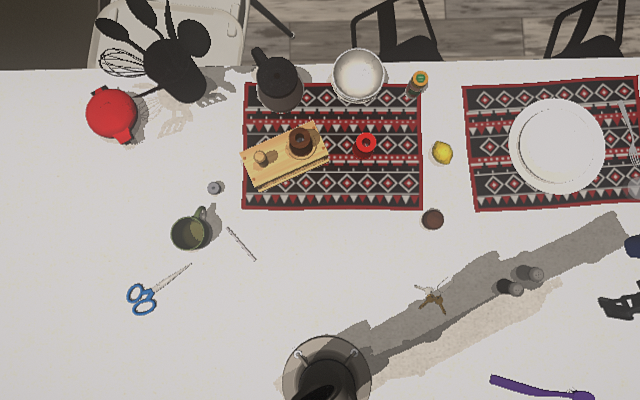

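The mill candidates in the top view are:
- The dark body in the stand's collar at (301,141). This one fits the description, since it is dark and stands in the collar.
- The red look-alike at (366,142), which is excluded.
- The dark head at (432,218).
- The grey shakers at (510,287) and (530,273).

The drift is at (260,157) on the stand, and the pen at (241,243) is the only other rod. The new cartridge is at (216,187) and the mug at (188,233). I'll check these in a close crop.

```bash
cat > h.py <<'E'
import numpy as np,cv2
def load(n): return dict(np.load(n+".npz"))
def ray(c,u,v):
    f=200/np.tan(np.radians(float(c["fovy"]))/2); d=np.array([(u-c["cx"])/f,(v-c["cy"])/f,1.])
    P=c["pose"]; return P[:3,3],P[:3,:3]@d
def onz(c,u,v,z):
    o,d=ray(c,u,v); return o+d*(z-o[2])/d[2]
def tri(c1,p1,c2,p2):
    o1,d1=ray(c1,*p1);o2,d2=ray(c2,*p2);s=np.linalg.lstsq(np.c_[d1,-d2],o2-o1,rcond=None)[0]
    a=o1+s[0]*d1;b=o2+s[1]*d2; return (a+b)/2,np.linalg.norm(a-b)
def proj(c,p):
    f=200/np.tan(np.radians(float(c["fovy"]))/2);q=c["pose"][:3,:3].T@(np.array(p)-c["pose"][:3,3]);return q[0]/q[2]*f+c["cx"],q[1]/q[2]*f+c["cy"]
E
python3 - <<'E'
from h import *
a=load("top")["pixels"][110:205,230:340,::-1];b=load("scene")["pixels"][155:270,215:305,::-1]
A=cv2.resize(a,None,fx=4,fy=4,interpolation=2);B=cv2.resize(b,None,fx=4,fy=4,interpolation=2)
H=460;cv2.imwrite("pics/crop.png",np.hstack([cv2.copyMakeBorder(x,0,H-x.shape[0],0,0,0) for x in(A,B)]))
c=load("top");px=c["pixels"].astype(int);r,g,bb=px[...,0],px[...,1],px[...,2]
v,u=np.mgrid[:400,:640];f=200/np.tan(np.radians(c["fovy"])/2);d=c["depth"]
X=np.stack([(u-c["cx"])/f*d,(v-c["cy"])/f*d,d],-1)@c["pose"][:3,:3].T+c["pose"][:3,3]
reg=(u>235)&(u<335)&(v>115)&(v<200)
for lo,hi in((.065,.078),(.078,.09),(.12,.17)):
    m=reg&(X[...,2]>lo)&(X[...,2]<hi);p=X[m];print(lo,m.sum(),p.mean(0).round(4))
    if lo==.065: print(cv2.minAreaRect(p[:,:2].astype(np.float32)))
    if lo==.12:
        for s in (p[p[:,1]>.12],p[p[:,1]<.12]):print(len(s),s.mean(0).round(4),s.min(0).round(3),s.max(0).round(3)) if len(s) else 0
E
```

```text
0.065 2212 [0.5891 0.1066 0.0714]
((0.5971660614013672, 0.0969708263874054), (0.10155563801527023, 0.21220247447490692), 23.2454833984375)
0.078 210 [0.6009 0.0509 0.0822]
0.12 524 [0.6024 0.0774 0.1556]
146 [0.5714 0.1463 0.1538] [0.559 0.134 0.126] [0.587 0.161 0.164]
378 [0.6144 0.0508 0.1564] [0.591 0.027 0.121] [0.642 0.075 0.166]
```

View pics/crop.png

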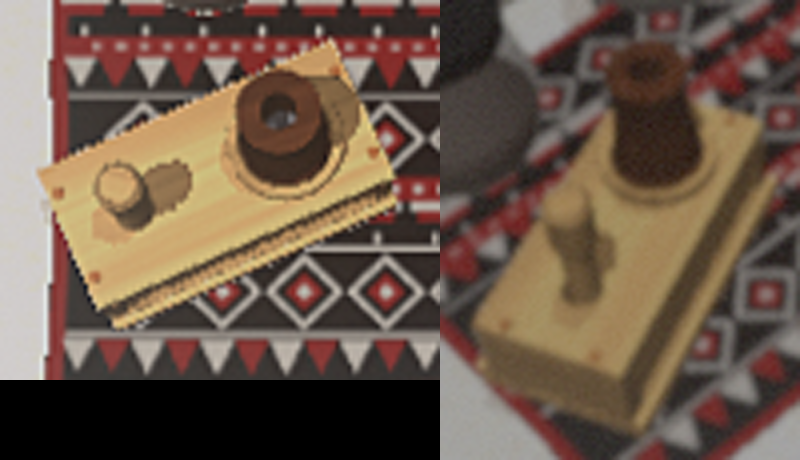

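The crop confirms both choices. The dark mill has its open bore at top pixel (300,139). The pale drift has its dome at (260.5,156) and stands in the other end of the same stand. Next I'll triangulate these points and work out the first transfer.

```bash
cat >> h.py <<'E'
def rows(target,yaw_y):
    "shift cm in tool axes and spin to bring TCP to target, tool y at world angle yaw_y (mod pi)"
    from station import bot
    from scipy.spatial.transform import Rotation as R
    o=bot.get_obs();w,x,y,z=o["tool_rot"];M=R.from_quat([x,y,z,w]).as_matrix()
    cur=np.arctan2(M[1,1],M[0,1]);dy=(yaw_y-cur+np.pi/2)%np.pi-np.pi/2
    print("t",round(o["t"],2),"tcp",o["eef_pos"].round(4),"F",o["contact_force"].round(2),"tilt",M[:,2].round(4),"yaw",cur.round(4),"SHIFT",(M.T@(np.array(target)-o["eef_pos"])*100).round(2),"spin",round(-dy,3),"or",round(-dy+np.pi*np.sign(dy),3))
E
python3 - <<'E'
from h import *
t=load("top");s=load("scene")
# crop readings: (top px),(scene px)
for n,a,b in(("mill top",(300.0,138.5),(215+648/4,155+62/4)),("dome",(260.3,156),(215+567/4,155+212/4))):
    print(n,tri(t,a,s,b))
    
print([onz(t,*p,.162) for p in((300,138.7),)],onz(t,260,155,.155))
rows((.574,.149,.30),np.radians(23.2))
E
```

```text
mill top (array([0.46036365, 0.00751269, 0.33578193]), np.float64(0.22823403723897792))
dome (array([0.43688748, 0.08788631, 0.30795968]), np.float64(0.2218162318286953))
[array([0.61315808, 0.04880085, 0.162     ])] [0.57703479 0.14602798 0.155     ]
t 0.1 tcp [ 0.2444 -0.6286  0.2304] F [0.22 0.69 0.17] tilt [-7.0e-04  1.5e-03 -1.0e+00] yaw -1.2 SHIFT [ 58.9  -60.55  -6.87] spin 1.537 or -1.605
```

```bash
python3 - <<'E'
from h import *
t=load("top");s=load("scene")
for n,a,b in(("mill top",(300.0,138.5),(215+208/4,155+62/4)),("dome",(260.3,155.8),(215+127/4,155+212/4))):
    print(n,tri(t,a,s,b))
E
python3 -m jog '[[0,0,-7,0],[0,0,-7,0],[0,0,-7,0],[59,-60.5,-7,-1.6],[59,-60.5,-7,-1.6],[59,-60.5,-7,-1.6],[59,-60.5,-7,-1.6],[59,-60.5,-7,-1.6],[59,-60.5,-7,-1.6],[59,-60.5,-7,-1.6],[59,-60.5,-7,-1.6],[59,-60.5,-7,-1.6],[59,-60.5,-7,-1.6],[59,-60.5,-7,-1.6],[59,-60.5,-7,-1.6],[59,-60.5,-7,-1.6],[59,-60.5,-7,-1.6],[59,-60.5,-7,-1.6],[59,-60.5,-7,-1.6],[59,-60.5,-7,-1.6]]'
python3 - <<'E'
from h import *
rows((.574,.149,.30),np.radians(23.2))
E
```

```text
mill top (array([0.61308261, 0.04924974, 0.16790582]), np.float64(0.0021467413289115262))
dome (array([0.57740437, 0.14699961, 0.14263877]), np.float64(0.00019192967624977097))
t: 1.77
eef_pos: [0.5219, 0.0245, 0.3011]
tool_rot: [0.0, 0.553, 0.833, -0.0]
contact_force: [0.8, -0.4, 0.7]
gripper_width: 1.002
grasp_force: 0.0
t 1.77 tcp [0.5219 0.0245 0.3011] F [ 0.8  -0.45  0.71] tilt [ 0.e+00 -3.e-04 -1.e+00] yaw 0.3996 SHIFT [9.45 9.64 0.11] spin -0.005 or 3.136
```

```bash
python3 -m jog '[[4,9.7,0,0],[4,9.7,0,0],[4,9.7,0,0],[4,9.7,0,0],[4,9.7,0,0]]'
python3 - <<'E'
from h import *
from station import bot
c=bot.read_camera("wrist");np.savez("w1.npz",**c);print(c["fovy"],c["cx"],c["cy"],c["pose"].round(3).tolist());cv2.imwrite("pics/w1.png",c["pixels"][:,:,::-1])
rows((.574,.149,.30),np.radians(23.2))
E
```

```text
t: 2.18
eef_pos: [0.5955, 0.0986, 0.3002]
tool_rot: [-0.001, 0.552, 0.834, -0.0]
contact_force: [-0.2, -1.6, -0.5]
gripper_width: 0.999
grasp_force: 0.0
65.70646984690485 322.2232286974534 199.8730320159178 [[0.92, 0.376, 0.109, 0.567], [0.391, -0.884, -0.256, 0.163], [0.0, 0.278, -0.96, 0.444], [0.0, 0.0, 0.0, 1.0]]
t 2.23 tcp [0.5951 0.0971 0.3004] F [ 0.09 -0.2  -1.07] tilt [-1.6e-03 -4.0e-04 -1.0e+00] yaw 0.4005 SHIFT [5.6  0.08 0.05] spin -0.004 or 3.137
```

View pics/w1.png

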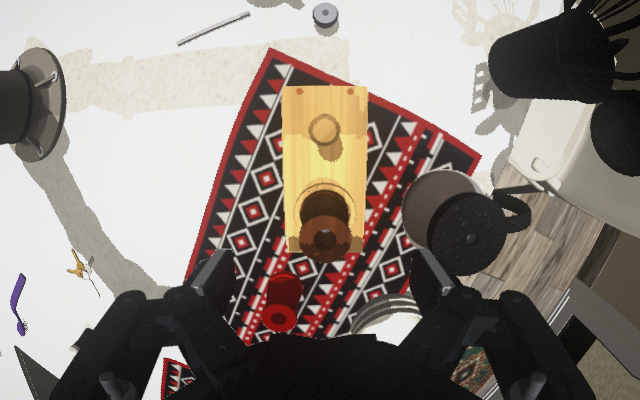

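Wrist view: the drift's dome is at (324,129) and the mill's rim and bore at (325,238). The stand's edges run at u≈282 and 368, and the kettle is at (473,238). I'll move over the drift for a second view.

```bash
cat >> h.py <<'E'
def wray(c,u,v):
    f=200/np.tan(np.radians(float(c["fovy"]))/2);a=np.array([u-c["cx"],v-c["cy"]]);r=np.hypot(*a)+1e-9;th=r/f
    d=np.r_[a/r*np.sin(th),np.cos(th)];return c["pose"][:3,3],c["pose"][:3,:3]@d
def wonz(c,u,v,z):
    o,d=wray(c,u,v);return o+d*(z-o[2])/d[2]
def wX(c):
    v,u=np.mgrid[:400,:640];f=200/np.tan(np.radians(float(c["fovy"]))/2);x=u-c["cx"];y=v-c["cy"];r=np.hypot(x,y)+1e-9;t=np.tan(r/f)/r*c["depth"]
    return np.stack([x*t,y*t,c["depth"]],-1)@c["pose"][:3,:3].T+c["pose"][:3,3]
E
python3 -m jog '[[5.6,0,0,0],[5.6,0,0,0],[5.6,0,0,0],[5.6,0,0,0]]'
python3 - <<'E'
from h import *
from station import bot
c=bot.read_camera("wrist");np.savez("w2.npz",**c)
rows((.574,.149,.30),np.radians(23.2))
def ell(m):
    k=max(cv2.findContours(m.astype(np.uint8),0,1)[0],key=cv2.contourArea);return cv2.fitEllipse(cv2.convexHull(k)),cv2.contourArea(k)
W=[]
for n in("w1","w2"):
    c=load(n);X=wX(c);Z=X[...,2];ok=c["depth"]>0
    near=lambda x,y,r:ok&(np.hypot(X[...,0]-x,X[...,1]-y)<r)
    m=near(.617,.051,.045)&(Z>.152)&(Z<.175);e=ell(m);z=np.median(Z[m])
    print(n,"rim",e,z,wonz(c,*e[0],z).round(4))
    hsv=cv2.cvtColor(c["pixels"],cv2.COLOR_RGB2GRAY);
    m2=near(.575,.148,.035)&(Z>.125);e2=ell(m2);print(" grip top z",np.percentile(Z[m2],[50,90,99]).round(4),X[m2&(Z>.148)].mean(0).round(4),e2[0])
    m3=(np.abs(Z-.072)<.005)&near(.597,.097,.14);p=X[m3];print(" board",cv2.minAreaRect(p[:,:2].astype(np.float32)),np.median(p[:,2]))
    k=ok&(Z>.05)&(Z<.3)&near(.72,.12,.09)&(X[...,0]>.66);print(" kettle",np.percentile(X[k],[1,99],axis=0).round(3)) if k.any() else 0
    W.append((c,e[0],e2[0]))
for i in(1,2):
    (o1,d1),(o2,d2)=[wray(w[0],*w[i]) for w in W];s=np.linalg.lstsq(np.c_[d1,-d2],o2-o1,rcond=None)[0];print((o1+s[0]*d1).round(4),(o2+s[1]*d2).round(4))
cv2.imwrite("pics/w2.png",cv2.resize(c["pixels"][100:350,200:450,::-1],None,fx=2.4,fy=2.4,interpolation=2))
E
```

```text
t: 2.57
eef_pos: [0.5729, 0.1486, 0.3017]
tool_rot: [0.001, 0.552, 0.834, -0.0]
contact_force: [1.2, -1.0, -0.6]
gripper_width: 1.001
grasp_force: 0.0
t 2.62 tcp [0.5736 0.1474 0.3015] F [-0.62 -1.14 -0.2 ] tilt [ 4.0e-04 -1.5e-03 -1.0e+00] yaw 0.399 SHIFT [0.13 0.1  0.15] spin -0.006 or 3.136Traceback (most recent call last):
  File "<stdin>", line 12, in <module>
TypeError: wonz() takes 4 positional arguments but 5 were given
```

```bash
cat > m.py <<'E'
from h import *
def ell(m):
    k=max(cv2.findContours(m.astype(np.uint8),0,1)[0],key=cv2.contourArea);return cv2.fitEllipse(cv2.convexHull(k))
W=[]
for n in("w1","w2"):
    c=load(n);X=wX(c);Z=X[...,2];ok=c["depth"]>0
    near=lambda x,y,r:ok&(np.hypot(X[...,0]-x,X[...,1]-y)<r)
    m=near(.617,.051,.045)&(Z>.152)&(Z<.175);e=ell(m);z=np.median(Z[m])
    print(n,"rim",e,z,wonz(c,*e[0],z).round(4))
    m2=near(.575,.148,.035)&(Z>.125);e2=ell(m2);print(" grip top z",np.percentile(Z[m2],[50,90,99]).round(4),X[m2&(Z>.148)].mean(0).round(4),e2[0])
    m3=(np.abs(Z-.072)<.005)&near(.597,.097,.14);p=X[m3];print(" board",cv2.minAreaRect(p[:,:2].astype(np.float32)),np.median(p[:,2]))
    k=near(.72,.12,.09)&(Z>.05)&(Z<.3)&(X[...,0]>.66);print(" kettle",np.percentile(X[k],[1,99],axis=0).round(3)) if k.any() else 0
    W.append((c,e[0],e2[0]))
for i in(1,2):
    (o1,d1),(o2,d2)=[wray(w[0],*w[i]) for w in W];s=np.linalg.lstsq(np.c_[d1,-d2],o2-o1,rcond=None)[0];print((o1+s[0]*d1).round(4),(o2+s[1]*d2).round(4))
cv2.imwrite("pics/w2.png",cv2.resize(c["pixels"][100:350,200:450,::-1],None,fx=2.4,fy=2.4,interpolation=2))
E
python3 m.py
```

```text
w1 rim ((324.441162109375, 237.6945037841797), (50.516666412353516, 53.287471771240234), 93.26641082763672) 0.16246718979723407 [0.6157 0.0534 0.1625]
 grip top z [0.1608 0.4033 0.4054] [0.5796 0.141  0.2259] (324.0945739746094, 129.83135986328125)
 board ((0.6382259726524353, 0.1137753576040268), (0.18884091079235077, 0.21225251257419586), 23.070430755615234) 0.07260724233821186
 kettle [[0.666 0.054 0.052]
 [0.805 0.166 0.141]]
w2 rim ((325.4322814941406, 282.8578186035156), (44.78728103637695, 49.45700454711914), 91.01953125) 0.16247355215450499 [0.6153 0.0547 0.1625]
 grip top z [0.3934 0.4036 0.4067] [0.5688 0.1623 0.383 ] (349.1556701660156, 1082.74267578125)
 board ((0.63839191198349, 0.11409266293048859), (0.18858961760997772, 0.21297666430473328), 22.925657272338867) 0.07260998793322582
 kettle [[0.664 0.056 0.052]
 [0.806 0.168 0.141]]
[0.617  0.0505 0.155 ] [0.6172 0.0506 0.155 ]
[0.5428 0.2061 1.3134] [0.5514 0.2121 1.3133]
```

View pics/w2.png

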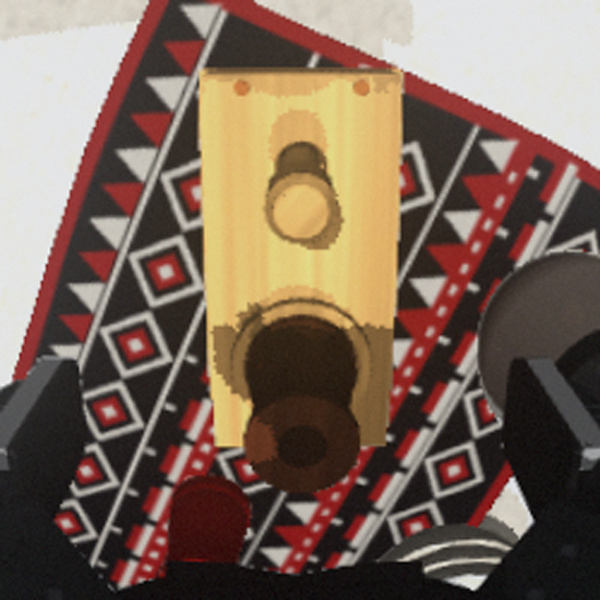

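The second view shows the drift's dome at full-image pixel (326,185), on the board's centreline, and the mill's bore at (325,285). I'll tighten the masks, since the arm got into the last ones.

```bash
python3 - <<'E'
from h import *
W=[]
def ell(m):
    k=max(cv2.findContours(m.astype(np.uint8),0,1)[0],key=cv2.contourArea);return cv2.fitEllipse(cv2.convexHull(k))
for n in("w1","w2"):
    c=load(n);X=wX(c);Z=X[...,2];ok=c["depth"]>0
    near=lambda x,y,r:ok&(np.hypot(X[...,0]-x,X[...,1]-y)<r)
    m=near(.616,.052,.04)&(Z>.1605)&(Z<.166);e=ell(m);P=X[m];circ=cv2.minEnclosingCircle(P[:,:2].astype(np.float32))
    print(n,"rim",e[0],wonz(c,*e[0],.162).round(4),"encl",np.round(circ[0],4),round(circ[1],4))
    g=near(.575,.148,.03)&(Z>.13)&(Z<.17);P=X[g];print(" zmax",np.percentile(P[:,2],[50,99]).round(4),"top cap",P[P[:,2]>.1595].mean(0).round(4),"cap lower", cv2.minEnclosingCircle(P[P[:,2]>.153][:,:2].astype(np.float32)))
    b=near(.597,.097,.125)&(abs(Z-.0726)<.003)&(np.abs((X[...,0]-.597)*.919+(X[...,1]-.097)*.394)<.058);k=ell(b);P=X[b][:,:2].astype(np.float32);print(" board",cv2.minAreaRect(P))
    q=ell(g&(Z>.155));W.append((c,e[0],q[0]))
for i in(1,2):
    (o1,d1),(o2,d2)=[wray(w[0],*w[i]) for w in W];s=np.linalg.lstsq(np.c_[d1,-d2],o2-o1,rcond=None)[0];print("tri",(o1+s[0]*d1).round(4),(o2+s[1]*d2).round(4))
E
```

```text
w1 rim (324.5506896972656, 238.59068298339844) [0.6163 0.0524 0.162 ] encl [0.6168 0.0516] 0.0265
 zmax [0.1601 0.1624] top cap [0.5745 0.149  0.1609] cap lower ((0.5748059153556824, 0.14893510937690735), 0.01530248112976551)
 board ((0.5979528427124023, 0.0966162234544754), (0.1013093888759613, 0.2122507095336914), 23.062658309936523)
w2 rim (325.48797607421875, 284.1811218261719) [0.6161 0.053  0.162 ] encl [0.6165 0.052 ] 0.0266
 zmax [0.1598 0.1625] top cap [0.5744 0.1493 0.1609] cap lower ((0.5746316909790039, 0.14886100590229034), 0.015187392011284828)
 board ((0.5979937314987183, 0.09700645506381989), (0.10086378455162048, 0.21297666430473328), 22.925657272338867)
tri [0.6169 0.0511 0.1588] [0.6169 0.0512 0.1588]
tri [0.5749 0.1487 0.153 ] [0.5748 0.1487 0.153 ]
```

The drift grip is at (0.5747, 0.149), top at z≈0.161. The bore is at (0.6167, 0.0515), top at 0.162, and park is at (0.5753, 0.1504). The stand is turned 23°. Now I'll descend and grasp.

```bash
python3 -m jog '[[0.1,0.1,4,0],[0.1,0.1,8,0],[0.1,0.1,12,0],[0.1,0.1,15,0],[0.1,0.1,17.3,0],[0.1,0.1,18.4,0],[0.1,0.1,18.4,0],[0.1,0.1,18.4,0]]' -1
python3 - <<'E'
from h import *
rows((.5747,.149,.118),np.radians(23.))
E
python3 -m jog '[[0,0,0,0],[0,0,0,0],[0,0,0,0],[0,0,0,0],[0,0,0,0],[0,0,0,0]]' 1 40
```

```text
t: 3.28
eef_pos: [0.5749, 0.1493, 0.1178]
tool_rot: [0.0, 0.553, 0.833, -0.0]
contact_force: [0.6, -0.4, 0.1]
gripper_width: 0.997
grasp_force: 0.0
t 3.28 tcp [0.5749 0.1493 0.1178] F [ 0.59 -0.44  0.07] tilt [ 4.e-04 -2.e-04 -1.e+00] yaw 0.3986 SHIFT [-0.02 -0.03 -0.02] spin -0.003 or 3.139
t: 3.78
eef_pos: [0.5749, 0.1505, 0.1183]
tool_rot: [0.001, 0.553, 0.833, 0.001]
contact_force: [-0.1, -0.3, 5.7]
gripper_width: 0.333
grasp_force: 39.8
```

```bash
python3 -m jog '[[0,0,-1,0],[0,0,-2,0],[0,0,-4,0],[0,0,-7,0],[0,0,-11,0],[0,0,-15,0],[0,0,-17.5,0],[0,0,-17.5,0],[0,0,-17.5,0],[0,0,-17.5,0]]'
python3 - <<'E'
from h import *
from station import bot
c=bot.read_camera("wrist");np.savez("w3.npz",**c);s=bot.read_camera("scene");np.savez("s3.npz",**s)
a=cv2.resize(c["pixels"][100:340,180:460,::-1],(400,343));q=s["pixels"][140:260,220:360,::-1];b=cv2.resize(q,(400,343),interpolation=2)
cv2.imwrite("pics/w3.png",np.hstack([a,b]))
rows((.6167,.0515,.29),np.radians(23.))
E
```

```text
t: 4.62
eef_pos: [0.5736, 0.1497, 0.2918]
tool_rot: [-0.0, 0.553, 0.833, -0.001]
contact_force: [-0.4, 0.2, -1.4]
gripper_width: 0.336
grasp_force: 40.1
t 4.72 tcp [0.5733 0.1496 0.2907] F [-0.42 -0.58 -1.76] tilt [-0.0029 -0.001  -1.    ] yaw 0.4 SHIFT [-10.73   0.17   0.07] spin -0.001 or 3.14
```

View pics/w3.png

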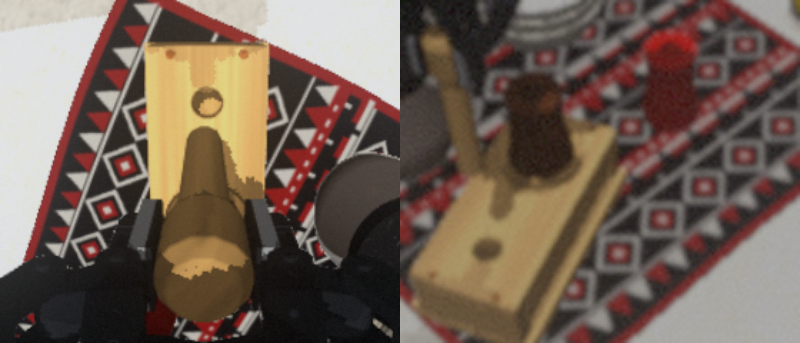

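The drift is held and hangs between the pads. The empty hole is at full-image pixel (325,171). I'll measure the rod's lean and tip, the hole, and the bore again.

```bash
cat > rod.py <<'E'
from h import *
import sys
from scipy.optimize import least_squares
from station import bot
def rod(c,tcp,ref=(.5748,.1497)):
    X=wX(c);ok=c["depth"]>0
    tx=np.array([np.cos(np.radians(113)),np.sin(np.radians(113)),0]);ty=np.array([np.cos(np.radians(23)),np.sin(np.radians(23)),0])
    Y=X-np.array(tcp);a=Y@tx;b=Y@ty;z=Y[...,2]
    m=ok&(abs(a)<.04)&(abs(b)<.03)&(z>-.10)&(z<-.025)
    A,B,Z=a[m],b[m],z[m];r=lambda p:np.hypot(A-p[0]-p[1]*(Z+.108),B-p[2]-p[3]*(Z+.108))-.0105
    s=least_squares(r,[0,0,0,0],loss="soft_l1",f_scale=.001)
    z0=np.percentile(Z,1)
    print("rod n",m.sum(),"tip off cm (tool x,y)",(s.x[[0,2]]*100).round(2),"lean",s.x[[1,3]].round(4),"rms",np.sqrt(np.mean(r(s.x)**2)).round(5),"lowest z rel",z0.round(4))
if __name__=="__main__":
    c=load(sys.argv[1]);rod(c,[float(v) for v in sys.argv[2:5]])
E
python3 rod.py w3 .5735 .1497 .291
python3 - <<'E'
from h import *
c=load("w3");print("hole",wonz(c,324.9,171.4,.0726).round(4))
g=c["pixels"].astype(int);
E
```

```text
rod n 894 tip off cm (tool x,y) [-0.16 -0.08] lean [-0.0005 -0.003 ] rms 0.00029 lowest z rel -0.0993
hole [0.5752 0.1511 0.0726]
```

```bash
python3 -m jog '[[-3,0.25,0,0],[-6.5,0.25,0,0],[-9.5,0.25,0,0],[-10.6,0.25,0,0],[-10.6,0.25,0,0],[-10.6,0.25,0,0],[-10.6,0.25,0,0],[-10.6,0.25,0,0]]'
python3 - <<'E'
from h import *
from station import bot
P=[]
for i in range(4):
    c=bot.read_camera("wrist");o=bot.get_obs();P.append(o["eef_pos"])
np.savez("w4.npz",**c);p=np.mean(P,0);print(np.std(P,0),p)
for n in("scene","top"): np.savez(n+"4.npz",**bot.read_camera(n))
from rod import rod
rod(c,p)
X=wX(c);Z=X[...,2];m=(c["depth"]>0)&(np.hypot(X[...,0]-.6165,X[...,1]-.052)<.035)&(Z>.1605)&(Z<.166);q=X[m][:,:2]
hull=cv2.convexHull(q.astype(np.float32))
print("rim",cv2.minEnclosingCircle(q.astype(np.float32)),m.sum())
rows((.6167,.0517,.29),np.radians(23.))
a=cv2.resize(c["pixels"][170:340,240:410,::-1],(400,400),interpolation=2);s=load("top4")["pixels"][110:180,265:335,::-1];b=cv2.resize(s,(400,400),interpolation=2)
cv2.imwrite("pics/w4.png",np.hstack([a,b]))
E
```

```text
t: 5.38
eef_pos: [0.6171, 0.0556, 0.2921]
tool_rot: [-0.001, 0.551, 0.834, 0.0]
contact_force: [0.0, 0.8, -0.1]
gripper_width: 0.337
grasp_force: 40.0
[1.29768624e-04 3.59080831e-04 7.10227122e-05] [0.61741061 0.05499721 0.29233731]
rod n 895 tip off cm (tool x,y) [-0.17 -0.08] lean [-0.0006 -0.0047] rms 0.0003 lowest z rel -0.0987
rim ((0.6169354319572449, 0.051532164216041565), 0.02673681639134884) 1511
t 5.68 tcp [0.6177 0.054  0.2924] F [ 0.33 -0.2  -0.67] tilt [ 1.e-04 -0.e+00 -1.e+00] yaw 0.4007 SHIFT [-0.17 -0.19  0.24] spin -0.001 or 3.141
```

View pics/w4.png

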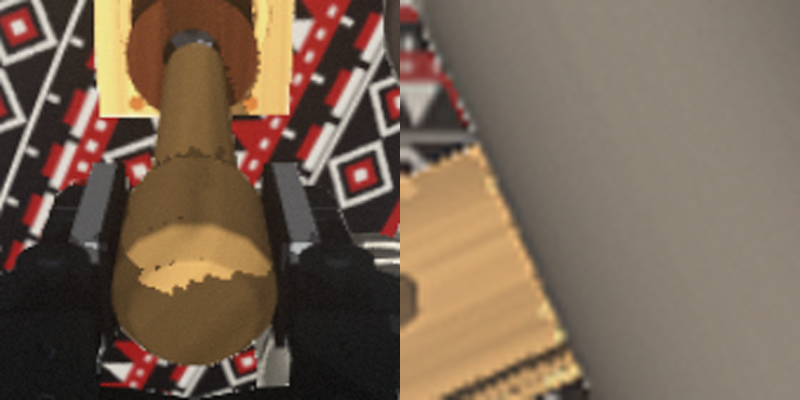

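```bash
python3 -m jog '[[0,-0.09,1,0],[0,-0.09,2,0],[0,-0.09,2,0],[0,-0.09,2,0],[0,-0.09,2,0]]'
python3 -m jog '[[0,0,0.1,0],[0,0,0.2,0],[0,0,0.3,0],[0,0,0.4,0],[0,0,0.4,0]]'
python3 -m jog '[[0,0,0.1,0],[0,0,0.1,0],[0,0,0.1,0]]'
python3 -m jog '[[0,0,0.1,0],[0,0,0.1,0],[0,0,0.1,0]]'
```

```text
t: 6.1
eef_pos: [0.6169, 0.0531, 0.272]
tool_rot: [-0.0, 0.553, 0.833, -0.0]
contact_force: [-0.5, -0.0, -0.8]
gripper_width: 0.337
grasp_force: 40.0
t: 6.52
eef_pos: [0.617, 0.0532, 0.2681]
tool_rot: [-0.0, 0.553, 0.833, -0.0]
contact_force: [0.3, -0.6, 0.1]
gripper_width: 0.338
grasp_force: 40.0
t: 6.77
eef_pos: [0.617, 0.0532, 0.2673]
tool_rot: [-0.0, 0.553, 0.833, -0.0]
contact_force: [0.2, -0.7, -1.1]
gripper_width: 0.339
grasp_force: 40.0
t: 7.02
eef_pos: [0.617, 0.0532, 0.2662]
tool_rot: [-0.0, 0.553, 0.833, -0.0]
contact_force: [0.6, 0.5, -0.6]
gripper_width: 0.339
grasp_force: 40.0
```

```bash
python3 -m jog '[[0,0,0.1,0],[0,0,0.1,0],[0,0,0.1,0]]'
python3 -m jog '[[0,0,0.1,0],[0,0,0.1,0],[0,0,0.1,0]]'
python3 -m jog '[[0,0,0.1,0],[0,0,0.1,0],[0,0,0.1,0]]'|sed -n 2,4p
```

```text
t: 7.27
eef_pos: [0.617, 0.0532, 0.2652]
tool_rot: [-0.0, 0.553, 0.833, -0.0]
contact_force: [-0.0, -0.7, -0.6]
gripper_width: 0.336
grasp_force: 40.0
t: 7.52
eef_pos: [0.617, 0.0532, 0.2642]
tool_rot: [-0.0, 0.553, 0.833, -0.0]
contact_force: [-0.4, -0.4, -0.9]
gripper_width: 0.34
grasp_force: 40.0
eef_pos: [0.617, 0.0532, 0.2632]
tool_rot: [-0.0, 0.553, 0.833, -0.0]
contact_force: [0.3, 0.0, -1.2]
```

```bash
python3 -m jog '[[0,0,0.05,0],[0,0,0.1,0],[0,0,0.15,0],[0,0,0.2,0],[0,0,0.25,0],[0,0,0.3,0]]'|sed -n '2p;4p'
python3 -m jog '[[0,0,0.05,0],[0,0,0.1,0],[0,0,0.15,0],[0,0,0.2,0],[0,0,0.25,0],[0,0,0.3,0]]'|sed -n '2p;4p'
python3 - <<'E'
from h import *
from station import bot
P=[]
c=bot.read_camera("wrist");o=bot.get_obs();np.savez("w5.npz",**c)
from rod import rod
rod(c,o["eef_pos"])
cv2.imwrite("pics/w5.png",cv2.resize(c["pixels"][170:340,240:410,::-1],(500,500),interpolation=2))
E
```

```text
eef_pos: [0.617, 0.0532, 0.2602]
contact_force: [-0.1, -0.4, -0.7]
eef_pos: [0.617, 0.0532, 0.2573]
contact_force: [-0.8, 0.2, -0.6]
rod n 2895 tip off cm (tool x,y) [ 0.43 -0.09] lean [-0.0896 -0.0018] rms 0.00806 lowest z rel -0.0977
```

View pics/w5.png

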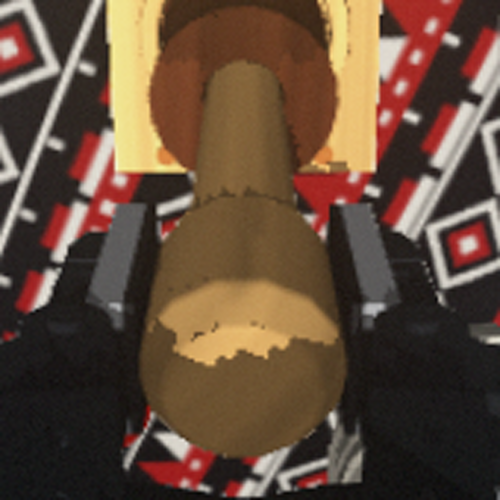

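The rod's end now disappears inside the rim at crop (245,65), about 11 mm down, and no force shows. It has entered the bore, so I'll continue down.

```bash
for i in 1 ; do python3 -m jog '[[0,0,0.1,0],[0,0,0.2,0],[0,0,0.3,0],[0,0,0.4,0],[0,0,0.5,0],[0,0,0.6,0],[0,0,0.7,0],[0,0,0.8,0],[0,0,0.9,0],[0,0,1,0]]'|sed -n '2p;4p'; done
python3 -m jog '[[0,0,0.1,0],[0,0,0.2,0],[0,0,0.3,0],[0,0,0.4,0],[0,0,0.5,0],[0,0,0.6,0],[0,0,0.7,0],[0,0,0.8,0],[0,0,0.9,0],[0,0,1,0]]'|sed -n '2p;4p'
python3 -m jog '[[0,0,0.1,0],[0,0,0.2,0],[0,0,0.3,0],[0,0,0.4,0],[0,0,0.5,0],[0,0,0.6,0],[0,0,0.7,0],[0,0,0.8,0],[0,0,0.9,0],[0,0,1,0]]'|sed -n '2p;4p'
python3 -m jog '[[0,0,0.1,0],[0,0,0.2,0],[0,0,0.3,0],[0,0,0.4,0],[0,0,0.5,0],[0,0,0.6,0]]'|sed -n '2p;4p'
```

```text
eef_pos: [0.6171, 0.0532, 0.2472]
contact_force: [0.1, -0.0, -1.1]
eef_pos: [0.617, 0.0532, 0.2372]
contact_force: [-0.2, 0.6, -0.4]
eef_pos: [0.617, 0.0532, 0.2272]
contact_force: [0.1, 0.1, -0.2]
eef_pos: [0.617, 0.0532, 0.2212]
contact_force: [0.4, -0.1, 0.3]
```

```bash
python3 -m jog '[[0,0,0.05,0],[0,0,0.1,0],[0,0,0.15,0],[0,0,0.2,0],[0,0,0.25,0],[0,0,0.3,0],[0,0,0.35,0],[0,0,0.4,0],[0,0,0.45,0],[0,0,0.5,0]]'|sed -n '1,2p;4p'
python3 -m jog '[[0,0,0.02,0],[0,0,0.04,0],[0,0,0.06,0],[0,0,0.08,0],[0,0,0.1,0],[0,0,0.12,0],[0,0,0.14,0],[0,0,0.16,0],[0,0,0.18,0],[0,0,0.2,0]]'|sed -n '1,2p;4p'
python3 -m jog '[[0,0,0.02,0],[0,0,0.04,0],[0,0,0.06,0],[0,0,0.08,0],[0,0,0.1,0],[0,0,0.12,0],[0,0,0.14,0],[0,0,0.16,0],[0,0,0.18,0],[0,0,0.2,0]]'|sed -n '1,2p;4p'
```

```text
t: 12.65
eef_pos: [0.617, 0.0532, 0.2162]
contact_force: [-0.7, 0.0, -0.3]
t: 13.48
eef_pos: [0.617, 0.0532, 0.2143]
contact_force: [-0.6, 0.7, -1.0]
t: 14.32
eef_pos: [0.6174, 0.0533, 0.213]
contact_force: [-1.0, -1.0, 6.7]
```

```bash
python3 -m jog '[[0,0,0.01,0],[0,0,0.02,0],[0,0,0.03,0],[0,0,0.04,0],[0,0,0.05,0],[0,0,0.06,0],[0,0,0.07,0],[0,0,0.08,0],[0,0,0.09,0],[0,0,0.1,0]]'|sed -n '1,2p;4p'
python3 -m jog '[[0,0,0.01,0],[0,0,0.02,0],[0,0,0.03,0],[0,0,0.04,0],[0,0,0.05,0],[0,0,0.06,0],[0,0,0.07,0],[0,0,0.08,0],[0,0,0.09,0],[0,0,0.1,0]]'|sed -n '1,2p;4p'
```

```text
t: 15.15
eef_pos: [0.6175, 0.0534, 0.2122]
contact_force: [-1.0, -0.6, 6.5]
t: 15.98
eef_pos: [0.6175, 0.0533, 0.2112]
contact_force: [-0.6, -0.5, 7.2]
```

```bash
python3 -m jog '[[0,0,0.01,0],[0,0,0.02,0],[0,0,0.03,0],[0,0,0.04,0],[0,0,0.05,0],[0,0,0.06,0],[0,0,0.07,0],[0,0,0.08,0],[0,0,0.09,0],[0,0,0.1,0],[0,0,0.11,0],[0,0,0.12,0],[0,0,0.13,0],[0,0,0.14,0],[0,0,0.15,0],[0,0,0.16,0],[0,0,0.17,0],[0,0,0.18,0],[0,0,0.19,0],[0,0,0.2,0]]'|sed -n '1,2p;4p'
python3 -m jog '[[0,0,0.01,0],[0,0,0.02,0],[0,0,0.03,0],[0,0,0.04,0],[0,0,0.05,0],[0,0,0.06,0],[0,0,0.07,0],[0,0,0.08,0],[0,0,0.09,0],[0,0,0.1,0],[0,0,0.11,0],[0,0,0.12,0],[0,0,0.13,0],[0,0,0.14,0],[0,0,0.15,0],[0,0,0.16,0],[0,0,0.17,0],[0,0,0.18,0],[0,0,0.19,0],[0,0,0.2,0]]'|sed -n '1,2p;4p'
```

```text
t: 17.65
eef_pos: [0.6176, 0.0535, 0.2095]
contact_force: [-2.1, -0.6, 7.9]
t: 19.32
eef_pos: [0.6177, 0.0534, 0.2076]
contact_force: [-0.8, -0.3, 9.0]
```

```bash
python3 -m jog '[[0,0,0.01,0],[0,0,0.02,0],[0,0,0.03,0],[0,0,0.04,0],[0,0,0.05,0],[0,0,0.06,0],[0,0,0.07,0],[0,0,0.08,0],[0,0,0.09,0],[0,0,0.1,0],[0,0,0.11,0],[0,0,0.12,0],[0,0,0.13,0],[0,0,0.14,0],[0,0,0.15,0],[0,0,0.16,0],[0,0,0.17,0],[0,0,0.18,0],[0,0,0.19,0],[0,0,0.2,0]]'|sed -n '1,2p;4p'
python3 -m jog '[[0,0,0.01,0],[0,0,0.02,0],[0,0,0.03,0],[0,0,0.04,0],[0,0,0.05,0],[0,0,0.06,0],[0,0,0.07,0],[0,0,0.08,0],[0,0,0.09,0],[0,0,0.1,0],[0,0,0.11,0],[0,0,0.12,0],[0,0,0.13,0],[0,0,0.14,0],[0,0,0.15,0],[0,0,0.16,0],[0,0,0.17,0],[0,0,0.18,0],[0,0,0.19,0],[0,0,0.2,0]]'|sed -n '1,2p;4p'
```

```text
t: 20.98
eef_pos: [0.6177, 0.0534, 0.2057]
contact_force: [-1.5, -0.3, 9.2]
t: 22.65
eef_pos: [0.6177, 0.0534, 0.2039]
contact_force: [-1.9, -1.5, 9.7]
```

```bash
python3 -m jog '[[0,0,0.01,0],[0,0,0.02,0],[0,0,0.03,0],[0,0,0.04,0],[0,0,0.05,0],[0,0,0.06,0],[0,0,0.07,0],[0,0,0.08,0],[0,0,0.09,0],[0,0,0.1,0],[0,0,0.11,0],[0,0,0.12,0],[0,0,0.13,0],[0,0,0.14,0],[0,0,0.15,0],[0,0,0.16,0],[0,0,0.17,0],[0,0,0.18,0],[0,0,0.19,0],[0,0,0.2,0]]'|sed -n '1,2p;4p'
python3 -m jog '[[0,0,0.01,0],[0,0,0.02,0],[0,0,0.03,0],[0,0,0.04,0],[0,0,0.05,0],[0,0,0.06,0],[0,0,0.07,0],[0,0,0.08,0],[0,0,0.09,0],[0,0,0.1,0],[0,0,0.11,0],[0,0,0.12,0],[0,0,0.13,0],[0,0,0.14,0],[0,0,0.15,0],[0,0,0.16,0],[0,0,0.17,0],[0,0,0.18,0],[0,0,0.19,0],[0,0,0.2,0]]'|sed -n '1,2p;4p'
```

```text
t: 24.32
eef_pos: [0.6177, 0.0534, 0.2018]
contact_force: [-1.4, -0.9, 10.8]
t: 25.98
eef_pos: [0.6176, 0.0534, 0.1994]
contact_force: [-1.5, -0.5, 7.7]
```

```bash
python3 -m jog '[[0,0,0.01,0],[0,0,0.02,0],[0,0,0.03,0],[0,0,0.04,0],[0,0,0.05,0],[0,0,0.06,0],[0,0,0.07,0],[0,0,0.08,0],[0,0,0.09,0],[0,0,0.1,0],[0,0,0.11,0],[0,0,0.12,0],[0,0,0.13,0],[0,0,0.14,0],[0,0,0.15,0],[0,0,0.16,0],[0,0,0.17,0],[0,0,0.18,0],[0,0,0.19,0],[0,0,0.2,0]]'|sed -n '1,2p;4p'
python3 -m jog '[[0,0,0.02,0],[0,0,0.04,0],[0,0,0.06,0],[0,0,0.08,0],[0,0,0.1,0],[0,0,0.12,0],[0,0,0.14,0],[0,0,0.16,0],[0,0,0.18,0],[0,0,0.2,0]]'|sed -n '1,2p;4p'
python3 - <<'E'
from h import *
from station import bot
s=bot.read_camera("scene");np.savez("s6.npz",**s)
c=bot.read_camera("wrist");np.savez("w6.npz",**c)
b=cv2.resize(s["pixels"][150:270,215:335,::-1],(400,400),interpolation=2);a=cv2.resize(c["pixels"][140:340,225:425,::-1],(400,400),interpolation=2)
cv2.imwrite("pics/w6.png",np.hstack([a,b]))
E
```

```text
t: 27.65
eef_pos: [0.6171, 0.0533, 0.1964]
contact_force: [2.3, 1.4, 2.9]
t: 28.48
eef_pos: [0.6165, 0.0529, 0.1938]
contact_force: [1.4, 0.3, -0.1]
```

View pics/w6.png

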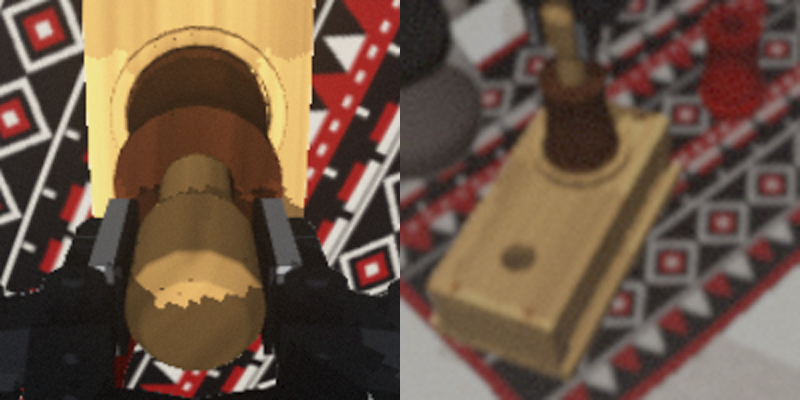

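The wrist view shows the mill seated and the rod deep in the bore. The force has gone to zero. I'll go a little further to make sure the cartridge is free.

```bash
python3 -m jog '[[0,0,0.04,0],[0,0,0.08,0],[0,0,0.12,0],[0,0,0.16,0],[0,0,0.2,0],[0,0,0.24,0],[0,0,0.28,0],[0,0,0.32,0],[0,0,0.36,0],[0,0,0.4,0]]'|sed -n '1,2p;4p'
python3 -m jog '[[0,0,0.04,0],[0,0,0.08,0],[0,0,0.12,0],[0,0,0.16,0],[0,0,0.2,0],[0,0,0.24,0],[0,0,0.28,0],[0,0,0.32,0],[0,0,0.36,0],[0,0,0.4,0]]'|sed -n '1,2p;4p'
python3 - <<'E'
from h import *
from station import bot
for n in ("scene","s6"):
    c=load(n);print(n)
c=bot.read_camera("scene");np.savez("s7.npz",**c)
a=load("scene")["pixels"].astype(int);b=c["pixels"].astype(int)
# visible open long side faces -x: grey change between boards?
ts=np.array([np.cos(np.radians(23)),np.sin(np.radians(23))])
base=np.array([.6175,.051])
for z in(.02,.035,.05): print(z,[float(v) for p in (base-ts*.05,) for v in proj(c,(*p,z))])
E
```

```text
t: 29.42
eef_pos: [0.617, 0.0532, 0.1902]
contact_force: [-0.8, -0.2, -0.5]
t: 30.25
eef_pos: [0.617, 0.0532, 0.1863]
contact_force: [0.8, 0.4, -0.6]
scene
s6
0.02 [287.9338657730764, 212.23377291706223]
0.035 [287.6167704422688, 208.8982630391089]
0.05 [287.29242877535216, 205.48652931513152]
```

```bash
python3 -m jog '[[0,0,-0.1,0],[0,0,-0.3,0],[0,0,-0.5,0],[0,0,-0.7,0],[0,0,-0.9,0],[0,0,-1,0]]'|sed -n '1,2p;4p'
python3 -m jog '[[0,0,-0.2,0],[0,0,-0.5,0],[0,0,-0.8,0],[0,0,-1.1,0],[0,0,-1.4,0],[0,0,-1.7,0],[0,0,-2,0],[0,0,-2.3,0],[0,0,-2.6,0],[0,0,-2.9,0],[0,0,-3.2,0],[0,0,-3.5,0],[0,0,-3.8,0],[0,0,-4,0]]'|sed -n '1,2p;4p'
python3 -m jog '[[0,0,-0.2,0],[0,0,-0.5,0],[0,0,-0.8,0],[0,0,-1.1,0],[0,0,-1.4,0],[0,0,-1.7,0],[0,0,-2,0],[0,0,-2.3,0],[0,0,-2.6,0],[0,0,-2.9,0],[0,0,-3.2,0],[0,0,-3.7,0],[0,0,-4.6,0],[0,0,-5.6,0],[0,0,-5.6,0],[0,0,-5.6,0]]'|sed -n '1,2p;4p'
python3 - <<'E'
from h import *
rows((.575,.1502,.292),np.radians(23.))
E
```

```text
t: 30.8
eef_pos: [0.6172, 0.0533, 0.1968]
contact_force: [0.6, 0.3, -0.2]
t: 31.97
eef_pos: [0.6172, 0.0532, 0.2368]
contact_force: [0.5, 0.8, -1.4]
t: 33.3
eef_pos: [0.6176, 0.0534, 0.2935]
contact_force: [0.5, 0.1, -0.6]
t 33.3 tcp [0.6176 0.0534 0.2935] F [ 0.53  0.06 -0.57] tilt [ 2.1e-03  2.0e-04 -1.0e+00] yaw 0.3999 SHIFT [10.57 -0.15  0.14] spin -0.002 or 3.14
```

```bash
python3 -m jog '[[3,-0.15,0,0],[6.5,-0.15,0,0],[9.5,-0.15,0,0],[10.6,-0.15,0,0],[10.6,-0.15,0,0],[10.6,-0.15,0,0],[10.6,-0.15,0,0],[10.6,-0.15,0,0],[10.6,-0.15,0,0]]'|sed -n '1,2p;4p'
python3 - <<'E'
from h import *
from station import bot
P=[]
for i in range(3):
    c=bot.read_camera("wrist");o=bot.get_obs();P.append(o["eef_pos"])
np.savez("w8.npz",**c);p=np.mean(P,0);print(p.round(4))
from rod import rod
rod(c,p)
X=wX(c);Z=X[...,2];ok=c["depth"]>0
# hole: pixels near park on the board plane that lie well below it
m=ok&(np.abs(Z-.0726)<.002)&(np.hypot(X[...,0]-.5752,X[...,1]-.1505)<.022)
u,v=np.meshgrid(np.arange(640),np.arange(400))
cu,cv=324.9,171.4
roi=(np.hypot(u-cu,v-cv)<22);h=(roi&~m).astype(np.uint8)
n,l,s,ce=cv2.connectedComponentsWithStats(h);
h2=(roi&ok&(Z<.069)&(Z>0)).astype(np.uint8);n,l,s,ce=cv2.connectedComponentsWithStats(h2)
i=1+np.argmax(s[1:,4]);print(s[i],ce[i],wonz(c,*ce[i],.0722).round(4))
k=cv2.findContours((l==i).astype(np.uint8),0,1)[0][0];w=np.array([wonz(c,*q,.0722)[:2] for q in cv2.convexHull(k)[:,0].astype(float)],np.float32)
print("circle",cv2.minEnclosingCircle(w))
b=cv2.resize(c["pixels"][100:340,200:440,::-1],(500,500),interpolation=2);cv2.imwrite("pics/w8.png",b)
mm=ok&(np.hypot(X[...,0]-.6165,X[...,1]-.052)<.04)&(Z>.1605)&(Z<.17);print("mill top z",np.median(Z[mm]) if mm.any() else None,mm.sum())
E
```

```text
t: 34.05
eef_pos: [0.575, 0.1487, 0.2921]
contact_force: [-0.1, -0.3, -0.5]
[0.5748 0.1492 0.2921]
rod n 886 tip off cm (tool x,y) [-0.16 -0.08] lean [-0.0001 -0.0043] rms 0.00031 lowest z rel -0.0979
[313 160  22  22 356] [323.81460674 170.50842697] [0.575  0.1511 0.0722]
circle ((0.5750028491020203, 0.15097279846668243), 0.013222664594650269)
mill top z None 0
```

View pics/w8.png

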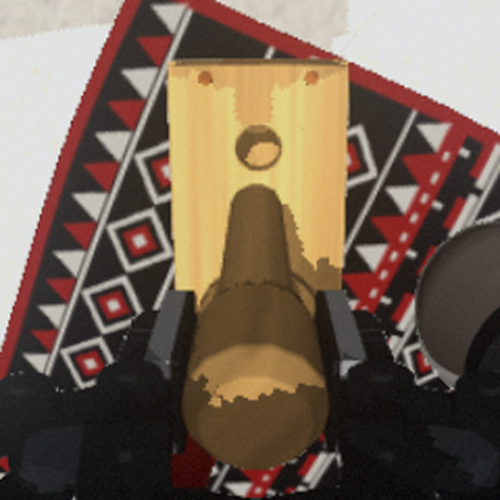

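The hole is at crop (258,148), centred at (0.575, 0.151). The tip must shift about +0.25 cm in x and +0.13 cm in y.

```bash
python3 -m jog '[[0.25,0.13,2,0],[0.25,0.13,5,0],[0.25,0.13,8,0],[0.25,0.13,10,0],[0.25,0.13,10.5,0],[0.25,0.13,10.8,0],[0.25,0.13,11,0],[0.25,0.13,11.2,0],[0.25,0.13,11.4,0],[0.25,0.13,11.5,0]]'|sed -n '1,2p;4p'
python3 -m jog '[[0,0,0.1,0],[0,0,0.2,0],[0,0,0.3,0],[0,0,0.4,0],[0,0,0.5,0]]'|sed -n '1,2p;4p'
python3 -m jog '[[0,0,0.1,0],[0,0,0.2,0],[0,0,0.3,0],[0,0,0.4,0],[0,0,0.5,0]]'|sed -n '1,2p;4p'
```

```text
t: 35.03
eef_pos: [0.5752, 0.1533, 0.1782]
contact_force: [0.1, -0.4, -1.1]
t: 35.45
eef_pos: [0.5746, 0.153, 0.1723]
contact_force: [0.4, -0.8, -0.6]
t: 35.87
eef_pos: [0.5746, 0.1531, 0.1672]
contact_force: [-0.8, -0.3, -0.9]
```

```bash
python3 -m jog '[[0,0,0.2,0],[0,0,0.5,0],[0,0,0.8,0],[0,0,1.1,0],[0,0,1.4,0],[0,0,1.7,0],[0,0,2,0],[0,0,2.3,0],[0,0,2.6,0],[0,0,2.9,0],[0,0,3.2,0],[0,0,3.5,0],[0,0,3.8,0],[0,0,4.1,0],[0,0,4.2,0],[0,0,4.3,0],[0,0,4.4,0]]'|sed -n '1,2p;4p'
python3 -m jog '[[0,0,0.05,0],[0,0,0.1,0],[0,0,0.15,0],[0,0,0.2,0],[0,0,0.25,0],[0,0,0.3,0]]'|sed -n '1,2p;4p'
python3 -m jog '[[0,0,0.05,0],[0,0,0.1,0],[0,0,0.15,0],[0,0,0.2,0]]'|sed -n '1,2p;4p'
```

```text
t: 37.28
eef_pos: [0.5747, 0.1531, 0.1233]
contact_force: [0.3, 0.3, -0.6]
t: 37.78
eef_pos: [0.5746, 0.1531, 0.1203]
contact_force: [0.5, 0.6, -1.3]
t: 38.12
eef_pos: [0.5746, 0.153, 0.1183]
contact_force: [-0.7, -0.1, 3.3]
```

```bash
python3 -m jog '[[0,0,0,0],[0,0,0,0],[0,0,0,0],[0,0,0,0],[0,0,0,0],[0,0,0,0],[0,0,0,0],[0,0,0,0]]' -1 | sed -n '1,2p;4,5p'
python3 -m jog '[[0,0,-1,0],[0,0,-3,0],[0,0,-6,0],[0,0,-10,0],[0,0,-14,0],[0,0,-18,0],[-5.6,0,-18,0],[-5.6,0,-18,0],[-5.6,0,-18,0],[-5.6,0,-18,0],[-5.6,0,-18,0]]'|sed -n '1,2p;4p'
python3 - <<'E'
from h import *
from station import bot
c=bot.read_camera("wrist");np.savez("w9.npz",**c);X=wX(c);Z=X[...,2];ok=c["depth"]>0
near=lambda x,y,r:ok&(np.hypot(X[...,0]-x,X[...,1]-y)<r)
m=near(.6165,.052,.04)&(Z>.158)&(Z<.18);P=X[m];A=np.c_[P[:,:2]-P[:,:2].mean(0),np.ones(len(P))];s=np.linalg.lstsq(A,P[:,2],rcond=None)[0];print("rim z",np.median(P[:,2]),"tilt",s[:2],cv2.minEnclosingCircle(P[P[:,2]>.1605][:,:2].astype(np.float32)))
g=near(.575,.15,.03)&(Z>.13)&(Z<.18);P=X[g];print("drift zmax",np.percentile(P[:,2],[50,99]).round(4),"cap",cv2.minEnclosingCircle(P[P[:,2]>.153][:,:2].astype(np.float32)))
q=near(.6165,.052,.016)&(Z<.14);print("seen down the bore: z",np.percentile(Z[q],[5,50,95]) if q.any() else None,q.sum())
a=cv2.resize(c["pixels"][70:290,215:435,::-1],(400,400),interpolation=2)
t=bot.read_camera("scene")["pixels"][150:270,215:335,::-1];b=cv2.resize(t,(400,400),interpolation=2);b=cv2.convertScaleAbs(b,alpha=1.7)
cv2.imwrite("pics/w9.png",np.hstack([a,b]))
E
```

```text
t: 38.78
eef_pos: [0.5746, 0.153, 0.1183]
contact_force: [-0.3, 0.4, -0.2]
gripper_width: 1.004
t: 39.7
eef_pos: [0.5958, 0.1022, 0.2982]
contact_force: [-0.8, 0.3, -0.5]
rim z 0.16254419982365037 tilt [ 0.00560565 -0.00290212] ((0.6165182590484619, 0.05153940990567207), 0.026671579107642174)
drift zmax [0.1602 0.1624] cap ((0.5747206211090088, 0.1513509303331375), 0.015165426768362522)
seen down the bore: z [0.11736903 0.12948718 0.13898732] 138
```

View pics/w9.png

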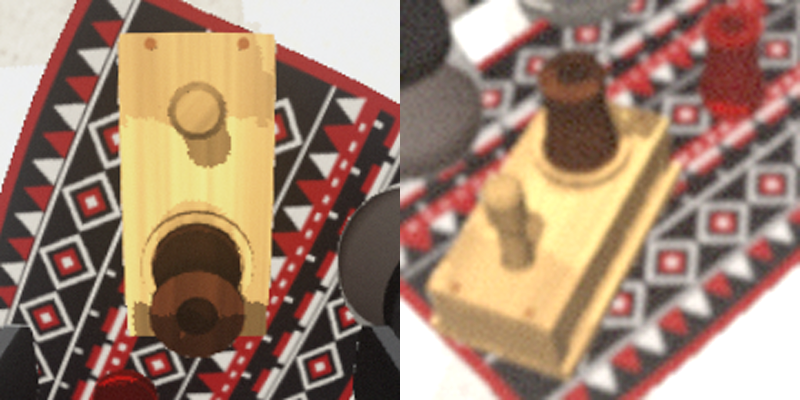

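The drift stands down in its hole and the mill is seated. I'll clear the arm and look down the bore with the top camera, comparing depth before and after.

```bash
python3 -m jog '[[-4,-1,-2,0],[-8,-2,-2,0],[-12,-4,-2,0],[-16,-6,-2,0],[-20,-8,-2,0],[-24,-10,-2,0],[-28,-10,-2,0],[-30,-10,-2,0],[-30,-10,-2,0]]'|sed -n '1,2p;4p'
python3 - <<'E'
from h import *
from station import bot
c=bot.read_camera("top");np.savez("t9.npz",**c)
for n in("top","t9"):
    c=load(n);f=200/np.tan(np.radians(float(c["fovy"]))/2);v,u=np.mgrid[:400,:640];d=c["depth"]
    X=np.stack([(u-c["cx"])/f*d,(v-c["cy"])/f*d,d],-1)@c["pose"][:3,:3].T+c["pose"][:3,3]
    w=X[132:148,293:309];print(n);print((w[::2,::2,2]*1000).astype(int));
    q=w[...,2]<.125;print(q.sum(),c["pixels"][132:148,293:309][q].mean(0) if q.any() else "")
    for nm,(a,b) in dict(head=(432,218),cart=(216,187),mug=(188,233)).items():print(nm,c["pixels"][b-3:b+4,a-3:a+4].reshape(-1,3).mean(0).round(0))
E
```

```text
t: 40.55
eef_pos: [0.621, -0.2222, 0.317]
contact_force: [-1.1, -0.8, -1.0]
top
[[162 159 163 159 159 164 163 159]
 [163 160 154 150 157 161 161 161]
 [162 156 137 132 131 144 156 161]
 [160 143 122 110 104 121 162 162]
 [160 163 108 108 110 162 159 161]
 [161 163 162 106 162 159 161 157]
 [162 161 160 159 159 160 162 161]
 [162 165 160 156 161 162 164 135]]
37 [72.27027027 63.40540541 59.67567568]
head [101.  75.  66.]
cart [130. 126. 128.]
mug [86. 83. 70.]
t9
[[ 160  162 1152  164  162  158  163  161]
 [ 160  163  152  154  154  162  164  161]
 [ 161  160  138  131  132  146  158  163]
 [ 162  142  118   79   78  121  159  161]
 [ 159  162   86   13   11  163  161  162]
 [ 163  162  160   47  161  160  162  159]
 [ 161  163  159  163  159  162  159  161]
 [ 161  163  160  160  159  162  163  133]]
36 [84.5        66.77777778 50.66666667]
head [104.  74.  63.]
cart [140. 137. 138.]
mug [93. 90. 75.]
```

Down the bore the camera now sees the base board at z≈12 mm, where the cartridge top was at 108 mm before. The cartridge is out.

```bash
python3 -c "
from station import bot
print(bot.hand_in())"
```

```text
the job is handed in; nothing more can be done
None
```

The job is handed in, though the hand-in returned no verdict: the cartridge is out of the mill's foot, the mill is seated upright in its collar, the drift is back all the way down in its hole, the bystanders looked unmoved, and it took about 41 s with forces read between moves at no more than about 11 N.

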